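# Release a glued cartridge from a ratchet clamp

### The job

The glue on the cartridge's new spine has set, so take it out of the ratchet clamp: flip the pawl lever over until it stays out of the rack, push the sliding jaw all the way back to its stop, then, without lifting it, slide the cartridge out until it rests wholly on the plywood apron, square to it and not hanging over an edge. Leave the pawl flipped and the jaw open, and do not move the other things on the desk.

Things in the scene. Friction and masses are not known exactly. Their poses are not given: they have to be found in the camera images.
- jig: Ratchet glue clamp, screwed to the desk. Origin: on the desk surface, mid bed width. Axes (jig frame, used below, mm): z up, y along the clamp (the jaw opens toward +y), x from bed to apron. Aluminium bed x -60 to 60, y -185 to 155, top at z 12. Fixed wooden jaw: x -50 to 50, z 12 to 62, inner face at y -151. Two cheeks at x +-19, y 58 to 92, up to z 60, carry the pawl.
- apron_mid (a point): Middle of the upper face of the plywood apron, at jig x 125, y -95, z 11.5; axes as the jig's. The apron joins the bed's +x edge, level with it (0.5 mm lower), without rims: jig x 60 to 190, y -185 to -5.
- jaw (a joint): Travel of the sliding jaw, m: 0 shut on the cartridge, 0.055 open against its stop, toward jig +y. Rubs with about 2.5 N, no spring, stays where left. Starts between 0 and 0.005. Its toothed rack (pitch 10 mm) runs toward +y under the pawl: with the pawl down it can be pushed shut but locks at about 0.006 toward open.
- jaw_face (a point): Point on the sliding wooden jaw's inner face (looks to jig -y), mid width, jig x 0, z 45, y -49 at jaw = 0. Jaw 120 mm wide (x), 24 thick (y), z 13 to 62; above the cartridge (top at z 34) the face is bare and can be pushed. Lips at both ends (jig x +-46 to +-57, 14 mm long toward -y, z 13 to 38) hold the cartridge's corners, so it cannot slide out until the jaw is open.
- pawl (a joint): Angle of the pawl lever, rad, pivot at jig y 75, z 52. Near 0 (-0.1 to 0.25): nose down in the rack, handle leaning 25 deg toward jig -y. Grows as the handle swings toward +y; past about 0.5 it is over centre and falls by its weight to its stop at 1.1 and stays there, leaning 38 deg toward +y. Needs under 1 N at the bar.
- pawl_bar (a point): Centre of the pawl handle's cross bar: dark steel round bar, 14 mm thick, 60 mm long along jig x, 70 mm from the pivot, on a chrome arm 12 mm wide. At pawl = 0 at jig x 0, y 45, z 115; upright (0.44) at y 75, z 122; at 1.1 at y 118, z 107.
- cartridge: Loose game cartridge, flat block 85 (x) by 100 (y) by 22 (z) mm, 0.10 to 0.20 kg: grey shell with a yellow spine strip along its +y edge. Origin: centre of the underside. It starts flat on the bed between the jaws, its axes along the jig's, centre near jig x 0, y -100.
- pine_box: Bystander: closed pine box, 104 (x) by 154 (y) by 75 mm high, with a chrome hook latch. Origin: centre of the underside.
- power_brick: Bystander: grey power supply brick, 75 (x) by 130 (y) by 42 mm high. Origin: centre of the underside.
- stick_knob: Bystander: chrome joystick knob standing upright, 48 mm in diameter, 70 mm high. Origin: centre of the underside.
Things that resemble listed ones, but are neither listed nor needed, are in the scene too. Leave any green look-alike of the cartridge alone.

How it is judged:
By the outcome, as a careful person would: the job done as asked, in the order asked, and still so for the second after the job is handed in, with the robot touching nothing.
It also fails if it takes over 50 s, if anything falls off the work surface, if the arm or the gripper's body presses on something with over 40 N, if the wrist force passes 120 N, or if a joint passes its speed limit or range.

### The arm

A 6-joint arm with a two-finger parallel gripper is mounted at the origin on the work surface. World frame = base frame: x ahead of the robot, y to its left, z up, the work surface at z = 0. Lengths are in mm, angles in rad, forces in N, time in s.
With the tool pointing down it reaches from about 325 to 925 mm from the base axis. Payload 3.1 kg.
Tool frame: the origin (TCP) lies at the very end of the fingers, on their centre line; the grasp point (between the pads) lies robot.grip_depth behind it (robot.grip_depth is the distance from the TCP to the grasp point, in mm); z points along the fingers, y is the direction in which the jaws open and shut (so a half turn about z gives the same grasp; the last joint's range is limited). The gripper opens to 85 mm and grips with 20 to 120 N. Pads are 22 mm wide; open, the fingers measure 114 mm over their backs; the gripper's body (76 mm by 85 mm) begins 54 mm behind the grasp point. The pads swing forward as they close: fully open they stand 13 mm farther back than shut.
Start: joints at [-1.294, 0.217, 1.613, -0, 1.311, -0.112], TCP at [236.945, -578.356, 231.3] pointing down, gripper open.
Joint ranges: [-2.75, 2.75], [-0.78, 2.1], [0.31, 2.55], [-1.13, 4.27], [0.13, 2.63], [-2.58, 2.58]. Speed limits (rad/s): [2.79, 2.79, 3.14, 3.14, 3.14, 3.14].

### API

Orientations are given as a rotation vector (axis times angle).
In Python, from cell import robot gives the robot as it stands.
- The arm moves only by the shell command python3 -m crank 'ROWS' [OPENING] [FORCE]. ROWS is JSON, a list of rows, each a list of 6 numbers: the shift along the tool's x, y, z in cm, then the turn, a rotation vector about the tool's x, y, z in rad. A call has 1 to 20 rows; each row is the pose to reach, as a shift and turn from the pose measured when the call began, along the tool's axes at that moment; what a row does not reach only later rows make up. A row lasts 1/10 s, in which the tool goes at most 50 mm and 8.59 degrees, less where a joint would pass 70% of its speed; a pose out of reach is approached as far as the arm can. A call with a gripper value outside its range is refused whole. OPENING is the opening, from -1 (shut) to 1 (fully open), set as the call begins (- or left out, the last holds). The fingers move at their own pace and stop on an object; FORCE is the grip in N (left out, the last holds). Time passes only in rows, so rows that repeat a pose let the fingers close. It gives the time, the measured TCP pose, the force and the opening at its end, in the units of the state.
- robot.read_state(): the state, without advancing time (a new reading comes with each control period).
- robot.snapshot(name): name is "side" or "top" or "wrist"; returns a dict with "img" (384x512x3 uint8, red, green, blue), "range_z" (384x512 float32, mm along the optical axis (not along the pixel's ray), 0 where there is no reading), "camera_matrix" (3x3 intrinsics, pixels), "R" (3x3) and "t" (3): a world point X has camera coordinates R X + t. Camera axes: x right, y down, z forward; pixel columns grow to the right and rows downward; lengths in mm; the calibration is good to about 2 mm. A picture is of the moment at which its call begins.
- robot.job_done(): hands the job in, once; it reports no verdict.
Trained networks look in a picture, given as the dict that the camera call returned (one of the last four; its "shot" number tells which), for a name from the list of things; names that differ only in an ending like _2 or _b are one class to them, and where a whole thing is asked for, a point or a joint stands for the part that bears it (a point fixed in the world has none). Each returns a list of dicts, best first, with "score" (0 to 1); they miss things now and then, are a little off and sometimes report something else, mostly with a low value. They report only what shows in the picture. A call takes as long as a camera call. They do not tell look-alikes from the thing itself.
- robot.boxes_of(query, picture): "extent" ([left, top, right, bottom] in pixels, round what is visible of it).
- robot.masks_of(query, picture): "mask" (384x512 bool, what is visible of it) and "extent" ([left, top, right, bottom] in pixels, round what is visible of it).
- robot.pinpoint(query, picture): "pixel" ([column, row] in pixels: a listed point, or the origin of a listed thing).
The state is a dict: "t": time; "joints": joint angles; "joint_vel": joint speeds; "joint_torque": joint torques, N m; "ee_pos": TCP position; "tcp_rot": TCP orientation; "wrist_force": force on the tool from outside, world axes, zero at the start; "moment": the same for the moment, N m; "opening": finger opening in mm.
Only numpy, scipy, OpenCV 4.12 (cv2) and the standard library are available. Lean on these libraries where they do the work, as an engineer would, in place of code of your own. Each camera call takes 0.05 s, during which the arm holds its last target.

## Working session

There is one attempt and no reset: what is moved stays moved. The work goes in short steps, Python scripts to look and compute and a shell command to move; the robot and the scene stay as the last step left them, time stands still between calls to the robot, and variables do not carry over. Pictures are saved under pics/ and viewed, and the job is handed in when it is done.

```bash
mkdir -p pics; ls; cat > h.py <<'E'
from cell import robot
import numpy as np, cv2
from scipy.spatial.transform import Rotation as Rn
def save(s,n):
    cv2.imwrite('pics/'+n+'.png', cv2.cvtColor(s['img'],cv2.COLOR_RGB2BGR))
def cloud(s):
    z=s['range_z'].astype(float);K=np.array(s['camera_matrix']);v,u=np.mgrid[:z.shape[0],:z.shape[1]]
    P=np.stack([(u-K[0,2])/K[0,0]*z,(v-K[1,2])/K[1,1]*z,z],-1)
    W=(P-np.array(s['t']))@np.array(s['R']); W[z<=0]=np.nan
    return W
E
python3 - <<'E'
from h import *
st=robot.read_state(); print({k:np.round(v,3) for k,v in st.items()}, robot.grip_depth)
for n in('top','side'):
    s=robot.snapshot(n); save(s,n+'0')
    W=cloud(s); np.save(n+'.npy',W)
    for q in('jig','cartridge','pawl_bar','jaw_face','apron_mid','pine_box','power_brick','stick_knob'):
        for r in robot.pinpoint(q,s)[:3]:
            u,v=map(int,np.round(r['pixel'])); print(n,q,round(r['score'],2),u,v,np.round(W[min(v,383),min(u,511)]))
E
```

```text
pics
{'t': np.float64(0.0), 'joints': array([-1.294,  0.218,  1.615, -0.   ,  1.311, -0.112]), 'joint_vel': array([-0.001, -0.   , -0.   , -0.001, -0.001, -0.   ]), 'joint_torque': array([ 1.0000e-03, -3.9684e+01, -3.0385e+01, -0.0000e+00,  9.0000e-03,
       -0.0000e+00]), 'ee_pos': array([ 236.723, -577.543,  229.954]), 'tcp_rot': array([-3.08 , -0.606,  0.   ]), 'wrist_force': array([ 0.578, -0.422,  1.198]), 'moment': array([ 0.03 ,  0.028, -0.015]), 'opening': np.float64(85.289)} 18.700000000000003
top jig 0.61 272 195 [513. -29.  24.]
top cartridge 0.81 370 260 [ 324. -317.   25.]
top cartridge 0.8 304 186 [ 540. -124.   36.]
top pawl_bar 0.44 255 191 [516.  19. 118.]
top jaw_face 0.73 110 224 [423. 446.  43.]
top jaw_face 0.62 288 189 [531. -77.  31.]
top apron_mid 0.85 295 151 [ 651. -100.    8.]
top pine_box 0.67 412 191 [ 523. -426.   74.]
top power_brick 0.76 112 222 [429. 442.  39.]
top stick_knob 0.85 126 152 [644. 420.  16.]
top stick_knob 0.47 113 226 [417. 435.  47.]
top stick_knob 0.22 251 194 [507.  30. 121.]
side jig 0.57 249 202 [502.  47.  65.]
side cartridge 0.78 313 162 [ 314. -291.   19.]
side cartridge 0.59 251 182 [499.  23. 126.]
side jaw_face 0.77 248 182 [509.  21. 123.]
side apron_mid 0.8 213 185 [659. -94.   9.]
side pine_box 0.7 263 142 [ 523. -385.   33.]
side pine_box 0.6 215 182 [ 656. -110.   11.]
side pine_box 0.33 164 310 [645. 438.  12.]
side power_brick 0.8 246 334 [428. 486.  43.]
side stick_knob 0.7 162 308 [651. 435.  15.]
```

View pics/top0.png

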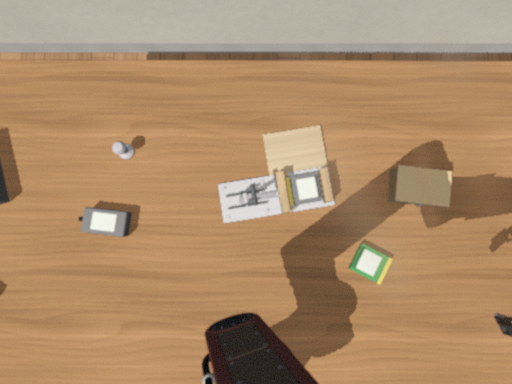

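View pics/side0.png

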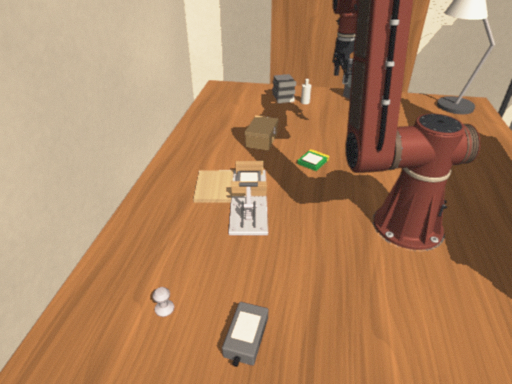

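The top view shows the jig at about (219-333, 125-222): apron (295,150), cartridge (305,188), pawl (253,193). The green decoy is at (370,262), and the box is right of it at (423,186). Next I fit the jig pose from the depth data.

```bash
cat >> h.py <<'E'
from scipy.optimize import minimize
def fitjig(W,x0,zlo=5,zhi=90):
    m=(W[...,2]>zlo)&(W[...,2]<zhi)&(np.hypot(W[...,0]-x0[0],W[...,1]-x0[1])<260)
    lab,n=None,None
    num,lab=cv2.connectedComponents(m.astype(np.uint8))
    c=[(lab==i).sum() for i in range(1,num)]; m=lab==1+int(np.argmax(c))
    p=W[m][:,:2]
    # L-shaped footprint; IoU-like via signed match on plane grid
    allp=W[np.isfinite(W[...,2])&(np.hypot(W[...,0]-x0[0],W[...,1]-x0[1])<260)]
    obs=m[np.isfinite(W[...,2])&(np.hypot(W[...,0]-x0[0],W[...,1]-x0[1])<260)]
    def inside(q):
        def box(a,b,c,d): 
            s=np.minimum(np.minimum(q[:,0]-a,b-q[:,0]),np.minimum(q[:,1]-c,d-q[:,1])); return s
        return np.maximum(box(-60,60,-185,155),box(50,190,-185,-5))
    def cost(v):
        c,s=np.cos(v[2]),np.sin(v[2]); d=allp[:,:2]-v[:2]
        q=np.stack([c*d[:,0]+s*d[:,1],-s*d[:,0]+c*d[:,1]],1)
        f=1/(1+np.exp(-np.clip(inside(q)/1.5,-30,30))); return ((f-obs)**2).sum()
    best=min((minimize(cost,[x0[0],x0[1],t],method='Nelder-Mead',options=dict(initial_simplex=np.array([[x0[0],x0[1],t],[x0[0]+15,x0[1],t],[x0[0],x0[1]+15,t],[x0[0],x0[1],t+.1]]))) for t in(-.2,-.1,0,.1,.2)),key=lambda r:r.fun)
    return best.x,best.fun,obs.sum()
E
python3 - <<'E'
from h import *
W=np.load('top.npy')
print(fitjig(W,[520,-40,0]))
s=robot.snapshot('top'); im=cv2.resize(s['img'][100:250,200:460],None,fx=3,fy=3,interpolation=cv2.INTER_CUBIC); save({'img':im},'topc')
s=robot.snapshot('wrist'); save(s,'w0'); print(s['camera_matrix'],s['R'],s['t'])
E
```

```text
(array([ 5.16787501e+02, -2.44104694e+01,  1.70109242e-01]), np.float64(180.8381288633125), np.int64(6696))
[[297.13891742   0.         254.58499364]
 [  0.         297.13891742 193.24067821]
 [  0.           0.           1.        ]] [[ 0.3781221  -0.9257552  -0.00099567]
 [-0.88617985 -0.36226835  0.28887179]
 [-0.26778526 -0.10834647 -0.95736727]] [-624.52767878  -37.75730216  379.40494546]
```

View pics/topc.png

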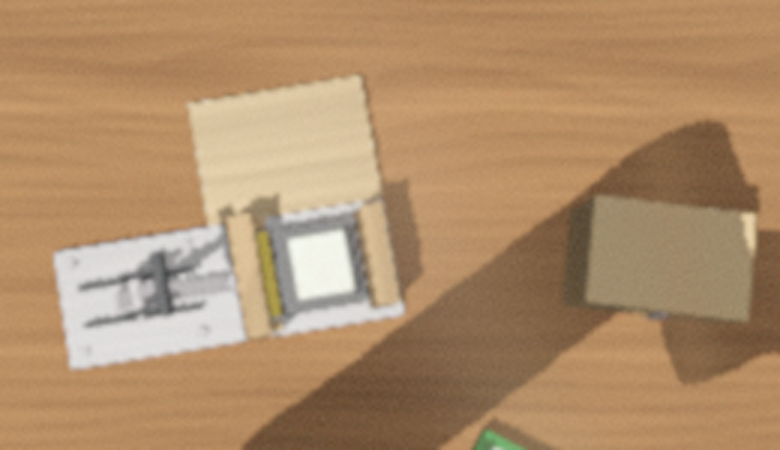

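View pics/w0.png

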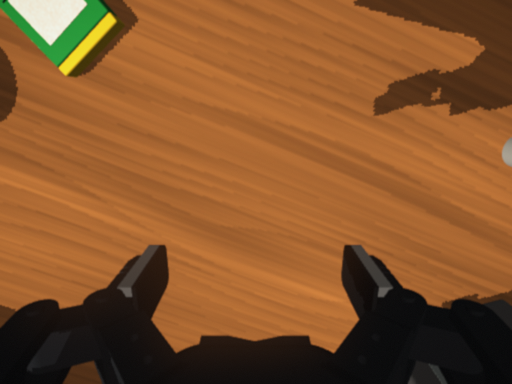

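```bash
cat >> h.py <<'E'
import json,os
JIG=np.array(json.load(open('jig.json'))) if os.path.exists('jig.json') else np.array([516.8,-24.4,.170])
def j2w(x,y,z):
    c,s=np.cos(JIG[2]),np.sin(JIG[2]); return np.array([JIG[0]+c*x-s*y,JIG[1]+s*x+c*y,z])
def w2j(W):
    c,s=np.cos(JIG[2]),np.sin(JIG[2]); d=W[...,:2]-JIG[:2]
    return np.stack([c*d[...,0]+s*d[...,1],-s*d[...,0]+c*d[...,1],W[...,2]],-1)
def to(*pts):
    st=robot.read_state(); R0=Rn.from_rotvec(st['tcp_rot'])
    Rt=Rn.from_matrix(np.array([[np.cos(JIG[2]),np.sin(JIG[2]),0],[np.sin(JIG[2]),-np.cos(JIG[2]),0],[0,0,-1]]))
    print('t',round(float(st['t']),2),'now jig',np.round(w2j(np.array(st['ee_pos'])),1),'F',np.round(st['wrist_force'],1),'open',round(float(st['opening']),1))
    for p in pts:
        d=R0.inv().apply(j2w(*p)-st['ee_pos'])/10; r=(R0.inv()*Rt).as_rotvec()
        print(p,np.round(d,2),np.round(r,3))
E
python3 - <<'E'
from h import *
to((-40,-20,250))
E
```

```text
t 1.0 now jig [-369.5 -498.6  231.3] F [ 0.4  0.  -0.1] open 85.5
(-40, -20, 250) [ 42.56 -39.57  -1.87] [-0.    -0.     0.219]
```

```bash
python3 -m crank '[[4,-3.7,-1.9,0,0,0.1],[8,-7.4,-1.9,0,0,0.219],[12,-11.1,-1.9,0,0,0.219],[16,-14.8,-1.9,0,0,0.219],[20,-18.5,-1.9,0,0,0.219],[24,-22.3,-1.9,0,0,0.219],[28,-26,-1.9,0,0,0.219],[32,-29.7,-1.9,0,0,0.219],[36,-33.5,-1.9,0,0,0.219],[40,-37.2,-1.9,0,0,0.219],[42.6,-39.6,-1.9,0,0,0.219],[42.6,-39.6,-1.9,0,0,0.219],[42.6,-39.6,-1.9,0,0,0.219],[42.6,-39.6,-1.9,0,0,0.219]]' -1
python3 - <<'E'
from h import *
s=robot.snapshot('wrist'); save(s,'w1'); W=cloud(s); np.save('w1.npy',W)
print(fitjig(W,[517,-24,.17]))
to((0,0,250))
for q in('cartridge','pawl_bar','jaw_face','apron_mid'):
    for r in robot.pinpoint(q,s)[:2]:
        u,v=map(int,np.round(r['pixel'])); print(q,round(r['score'],2),u,v,np.round(w2j(W[min(v,383),min(u,511)])))
E
```

```text
t: 2.4
ee_pos: [481.0, -50.0, 250.3]
tcp_rot: [3.129, 0.27, -0.001]
wrist_force: [0.1, 0.4, -0.4]
opening: -0.2
(array([ 5.13309010e+02, -2.53164271e+01,  1.63164779e-01]), np.float64(40578.575870789224), np.int64(38797))
t 2.45 now jig [-40.  -19.9 250.3] F [-0.1  1.2  0.1] open 0.3
(0, 0, 250) [ 4.   -1.99  0.02] [0.001 0.001 0.   ]
cartridge 0.87 319 131 [  2. -95.  35.]
cartridge 0.66 407 298 [-239. -242.   20.]
pawl_bar 0.68 179 145 [ -3.  49. 124.]
jaw_face 0.61 277 134 [  1. -44.  61.]
apron_mid 0.76 320 22 [122. -94.  11.]
```

View pics/w1.png

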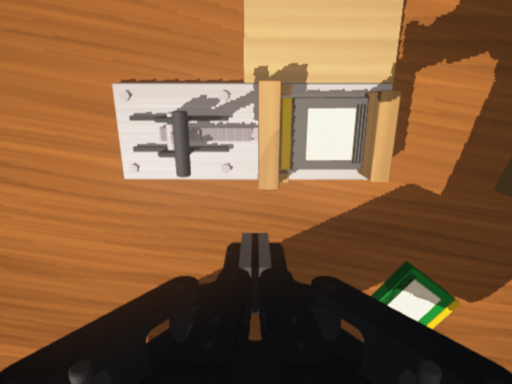

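The wrist view shows the pawl bar at (182,143), sliding jaw at (269,135), cartridge at (330,133) and apron at (320,40); the shut fingertips are at (255,240). I'll refine the jig pose from the bed edges.

```bash
python3 - <<'E'
from h import *
W=np.load('w1.npy'); J=w2j(W)
z=J[...,2]
bed=(z>8)&(z<16)
# -x edge per y bin, +y edge, plane z
m=bed&(J[...,1]>-170)&(J[...,1]<145)&(J[...,0]<-45)&(J[...,0]>-80)
b=J[m]
for y in range(-160,150,40):
    k=abs(b[:,1]-y)<20; 
    if k.any(): print('xedge',y,np.percentile(b[k,0],1).round(1), np.median(b[k,2]).round(1))
m=bed&(abs(J[...,0])<50)&(J[...,1]>120)&(J[...,1]<180); b=J[m]
for x in(-30,0,30):
    k=abs(b[:,0]-x)<15; print('yedge',x,np.percentile(b[k,1],99).round(1))
m=bed&(abs(J[...,0]-110)<30)&(abs(J[...,1])<40);b=J[m];print('apron y+',np.percentile(b[:,1],99))
m=bed&(abs(J[...,0]-110)<30)&(abs(J[...,1]+185)<40);b=J[m];print('apron y-',np.percentile(b[:,1],1))
m=(z>100)&(z<140)&(abs(J[...,0])<60)&(abs(J[...,1]-60)<60);b=J[m];print('bar',np.percentile(b,[2,50,98],axis=0).round(1))
m=(z>57)&(z<66)&(abs(J[...,0])<70)&(J[...,1]>-70)&(J[...,1]<0);b=J[m];print('jaw',np.percentile(b,[2,50,98],axis=0).round(1))
m=(z>57)&(z<66)&(abs(J[...,0])<70)&(J[...,1]>-190)&(J[...,1]<-130);b=J[m];print('fix',np.percentile(b,[2,50,98],axis=0).round(1))
m=(z>28)&(z<40)&(abs(J[...,0])<60)&(J[...,1]>-150)&(J[...,1]<-40);b=J[m];print('cart',np.percentile(b,[1,50,99],axis=0).round(1))
E
```

```text
xedge -160 -62.5 11.5
xedge -120 -62.5 11.5
xedge -80 -62.5 11.6
xedge -40 -62.2 11.8
xedge 0 -62.7 11.6
xedge 40 -62.7 11.7
xedge 80 -62.8 11.6
xedge 120 -63.0 11.8
yedge -30 153.2
yedge 0 153.0
yedge 30 153.1
apron y+ -6.534975430778741
apron y- -185.02159681167083
bar [[-31.   41.9 117.5]
 [ -1.2  47.3 122.5]
 [ 26.   54.6 124.7]]
jaw [[-59.3 -46.1  59.7]
 [  1.1 -34.6  61.6]
 [ 54.7 -22.9  63. ]]
fix [[ -50.4 -172.7   58.5]
 [   0.2 -161.6   61.4]
 [  44.9 -151.7   63. ]]
cart [[ -51.9 -148.5   31.6]
 [  -0.3  -98.1   33.9]
 [  47.7  -50.6   38. ]]
```

```bash
echo '[515.2,-25.9,0.170]' > jig.json; python3 - <<'E'
from h import *
to((0,12,250),(0,12,104),(0,82,104))
E
```

```text
t 2.65 now jig [-38.4 -19.6 250.3] F [ 0.1 -0.7  0.7] open -0.2
(0, 12, 250) [ 3.83 -3.16  0.03] [ 0.     0.    -0.002]
(0, 12, 104) [ 3.83 -3.17 14.63] [ 0.     0.    -0.002]
(0, 82, 104) [  3.81 -10.17  14.63] [ 0.     0.    -0.002]
```

```bash
python3 -m crank '[[3.8,-3.1,0,0,0,0],[3.8,-3.1,4,0,0,0],[3.8,-3.1,8,0,0,0],[3.8,-3.1,12,0,0,0],[3.8,-3.1,14.6,0,0,0],[3.8,-3.1,14.6,0,0,0],[3.8,-4,14.6,0,0,0],[3.8,-5,14.6,0,0,0],[3.8,-6,14.6,0,0,0],[3.8,-7,14.6,0,0,0],[3.8,-8,14.6,0,0,0],[3.8,-9,14.6,0,0,0],[3.8,-10,14.6,0,0,0],[3.8,-10,14.6,0,0,0]]' -1
python3 - <<'E'
from h import *
to((0,0,150))
s=robot.snapshot('wrist'); save(s,'w2')
s=robot.snapshot('side'); save({'img':cv2.resize(s['img'][140:250,180:300],None,fx=5,fy=5)},'s2')
E
```

```text
t: 4.05
ee_pos: [501.0, 54.6, 104.1]
tcp_rot: [-3.13, -0.266, 0.001]
wrist_force: [-0.1, 0.1, -0.0]
opening: -0.1
t 4.05 now jig [ -0.4  81.8 104.1] F [-0.1  0.1 -0. ] open -0.1
(0, 0, 150) [ 0.04  8.18 -4.59] [-0.     0.001 -0.001]
```

View pics/w2.png

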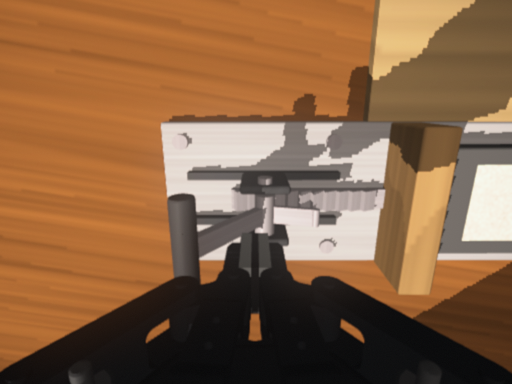

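View pics/s2.png

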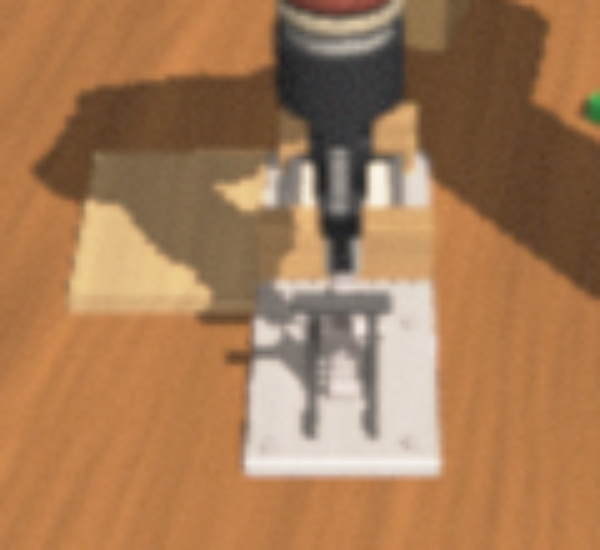

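```bash
python3 -m crank '[[0,1,-2,0,0,0],[0,3,-5,0,0,0],[0,7,-5,0,0,0],[0,11,-5,0,0,0],[0,15,-5,0,0,0],[0,17,-5,0,0,0],[0,17,-5,0,0,0],[0,17,-5,0,0,0]]' -1
python3 - <<'E'
from h import *
s=robot.snapshot('wrist'); save(s,'w3'); W=cloud(s); J=w2j(W); z=J[...,2]
m=(z>90)&(z<130)&(abs(J[...,0])<60)&(J[...,1]>20);b=J[m];print('bar',len(b),np.percentile(b,[2,50,98],axis=0).round(1))
m=(z>57)&(z<66)&(abs(J[...,0])<70)&(J[...,1]>-70)&(J[...,1]<20);b=J[m];print('jaw',np.percentile(b,[2,50,98],axis=0).round(1))
to((0,-90,43),(0,-65,43))
E
```

```text
t: 4.95
ee_pos: [529.5, -114.3, 153.9]
tcp_rot: [-3.13, -0.262, 0.002]
wrist_force: [0.5, 0.6, 0.6]
opening: -0.3
bar 1 [[-4.8 99.  90.2]
 [-4.8 99.  90.2]
 [-4.8 99.  90.2]]
jaw [[-56.9 -45.6  59.3]
 [  5.7 -34.3  61.6]
 [ 57.  -22.6  63. ]]
t 5.0 now jig [ -0.8 -88.8 153.9] F [-0.2  0.8  0.2] open -0.1
(0, -90, 43) [ 0.1   0.12 11.09] [-0.001  0.001 -0.002]
(0, -65, 43) [ 0.09 -2.38 11.09] [-0.001  0.001 -0.002]
```

View pics/w3.png

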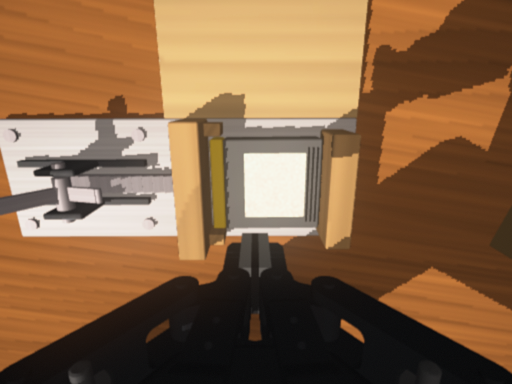

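The pawl arm stays flipped, running off to the left at (20,200), and its nose is up. Next I lower in front of the jaw face and push.

```bash
python3 -m crank '[[0,0.1,4,0,0,0],[0,0.1,8,0,0,0],[0,0.1,11,0,0,0],[0,0.1,11,0,0,0],[0,-1,11,0,0,0],[0,-1.7,11,0,0,0],[0,-2.2,11,0,0,0],[0,-2.7,11,0,0,0],[0,-3.2,11,0,0,0],[0,-3.7,11,0,0,0],[0,-4.2,11,0,0,0],[0,-4.7,11,0,0,0],[0,-4.7,11,0,0,0]]' -1
python3 - <<'E'
from h import *
s=robot.snapshot('wrist'); save(s,'w4'); W=cloud(s); J=w2j(W); z=J[...,2]
m=(z>57)&(z<66)&(abs(J[...,0])<70)&(J[...,1]>-70)&(J[...,1]<50);b=J[m];print('jaw',np.percentile(b,[2,50,98],axis=0).round(1))
to((0,-10,43),(0,0,43))
E
```

```text
t: 6.3
ee_pos: [521.6, -66.6, 44.0]
tcp_rot: [-3.13, -0.264, 0.001]
wrist_force: [0.2, -0.6, 0.7]
opening: 0.1
jaw [[ -6.5 -45.8  58.4]
 [ 24.6 -15.8  61.5]
 [ 58.1  46.3  63.5]]
t 6.35 now jig [ -0.9 -41.2  43.7] F [ 0.4 -0.6  0.7] open -0.1
(0, -10, 43) [ 0.09 -3.12  0.08] [-0.001  0.001 -0.002]
(0, 0, 43) [ 0.09 -4.12  0.08] [-0.001  0.001 -0.002]
```

View pics/w4.png

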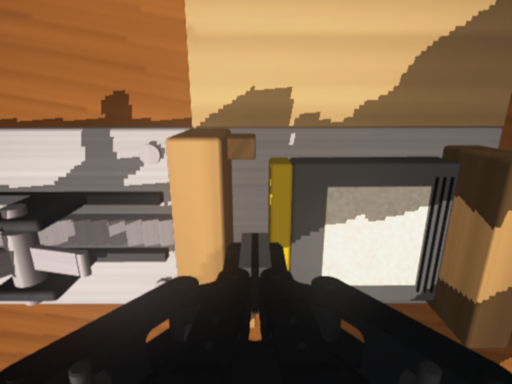

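The jaw opened about 19 mm and its lip at (240,147) has left the cartridge. I keep pushing.

```bash
python3 -m crank '[[0,-0.5,0,0,0,0],[0,-1,0,0,0,0],[0,-1.5,0,0,0,0],[0,-2,0,0,0,0],[0,-2.5,0,0,0,0],[0,-2.9,0,0,0,0],[0,-3.1,0,0,0,0],[0,-3.1,0,0,0,0]]' -1
python3 - <<'E'
from h import *
to((0,-7,44))
E
python3 -m crank '[[0,-0.1,0,0,0,0],[0,-0.2,0,0,0,0],[0,-0.2,0,0,0,0]]' -1
python3 - <<'E'
from h import *
to((0,-7,44))
E
python3 -m crank '[[0,-0.1,0,0,0,0],[0,-0.2,0,0,0,0],[0,-0.2,0,0,0,0]]' -1
python3 - <<'E'
from h import *
to((0,-7,44))
s=robot.snapshot('wrist'); save(s,'w5'); W=cloud(s); J=w2j(W); z=J[...,2]
m=(z>57)&(z<66)&(J[...,0]>20)&(J[...,0]<70)&(J[...,1]>-70)&(J[...,1]<50);b=J[m];print('jaw',np.percentile(b,[2,50,98],axis=0).round(1))
E
```

```text
t: 7.15
ee_pos: [515.6, -35.4, 43.5]
tcp_rot: [-3.128, -0.264, 0.003]
wrist_force: [0.6, -0.2, -0.5]
opening: -0.1
t 7.15 now jig [-1.2 -9.4 43.5] F [ 0.6 -0.2 -0.5] open -0.1
(0, -7, 44) [ 0.12 -0.24 -0.05] [-0.002  0.002 -0.002]
t: 7.45
ee_pos: [515.3, -33.6, 43.5]
tcp_rot: [-3.129, -0.264, 0.003]
wrist_force: [1.2, -2.5, 2.0]
opening: 0.1
t 7.45 now jig [-1.2 -7.6 43.5] F [ 1.2 -2.5  2. ] open 0.1
(0, -7, 44) [ 0.12 -0.06 -0.05] [-0.002  0.002 -0.002]
t: 7.75
ee_pos: [515.3, -33.4, 43.6]
tcp_rot: [3.129, 0.266, -0.002]
wrist_force: [0.8, -8.1, -0.3]
opening: 0.1
t 7.75 now jig [-1.1 -7.4 43.6] F [ 0.8 -8.1 -0.3] open 0.1
(0, -7, 44) [ 0.11 -0.04 -0.04] [ 0.002  0.002 -0.001]
jaw [[20.9  6.3 58.9]
 [40.9 17.6 61.5]
 [58.5 29.1 62.8]]
```

View pics/w5.png

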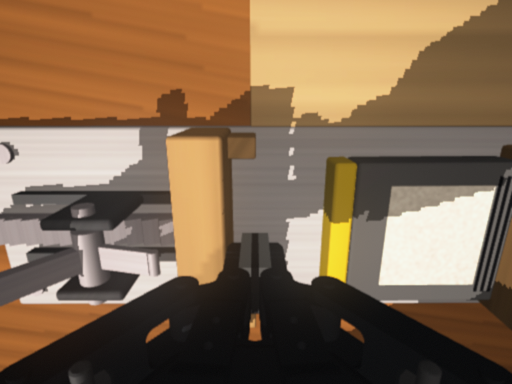

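Stop reached: 8 N on the wrist and jaw face at y 6. Now I retreat and go behind the cartridge's −x side, with the fingers partly open for a two-point push.

```bash
python3 -m crank '[[0,0.5,0,0,0,0],[0,1,-3,0,0,0],[0,2,-7,0,0,0],[-3,5,-9,0,0,0],[-6,9.2,-9,0,0,0],[-8.4,9.2,-9,0,0,0],[-8.4,9.2,-9,0,0,0],[-8.4,9.2,-9,0,0,0],[-8.4,9.2,-9,0,0,0]]' 0.3
python3 - <<'E'
from h import *
s=robot.snapshot('wrist'); save(s,'w6'); W=cloud(s); J=w2j(W); z=J[...,2]
m=((z>26)&(z<38)&(J[...,0]>-60)&(J[...,0]<60)&(J[...,1]>-156)&(J[...,1]<-30)).astype(np.uint8)
n,l,stt,_=cv2.connectedComponentsWithStats(m); i=1+stt[1:,4].argmax(); b=J[l==i]
print('cart',np.percentile(b,[1,50,99],axis=0).round(1), cv2.minAreaRect(b[:,:2].astype(np.float32)))
m=(z>57)&(z<66)&(J[...,0]>-50)&(J[...,0]<70)&(J[...,1]>-40)&(J[...,1]<50);b=J[m];print('jaw',np.percentile(b,[2,50,98],axis=0).round(1))
to((-85,-100,17),(-56,-100,17))
E
```

```text
t: 8.7
ee_pos: [448.5, -137.3, 133.6]
tcp_rot: [3.13, 0.266, -0.003]
wrist_force: [0.1, 0.5, 0.0]
opening: 55.5
cart [[ -41.8 -150.9   30.5]
 [   3.  -101.    33.9]
 [  41.3  -50.8   35.9]] ((-1.4310302734375, -100.28242492675781), (102.02472686767578, 97.7293472290039), 89.99130249023438)
jaw [[-47.5   5.9  58.1]
 [  4.   17.2  61.6]
 [ 49.2  44.6  63.1]]
t 8.75 now jig [-84.4 -98.5 133.7] F [-0.1  0.   0. ] open 55.8
(-85, -100, 17) [-0.04  0.14 11.67] [0.001 0.002 0.   ]
(-56, -100, 17) [ 2.86  0.14 11.66] [0.001 0.002 0.   ]
```

View pics/w6.png

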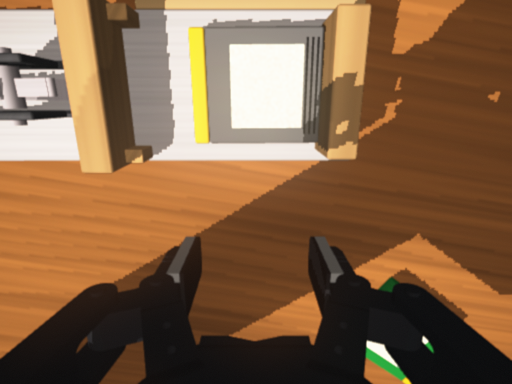

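```bash
python3 -m crank '[[0,-0.45,3,0,0,0],[0,-0.45,7,0,0,0],[0,-0.45,11,0,0,0],[0,-0.45,11.6,0,0,0],[0,-0.45,11.6,0,0,0],[1,-0.45,11.6,0,0,0],[2,-0.45,11.6,0,0,0],[3,-0.45,11.6,0,0,0],[3.5,-0.45,11.6,0,0,0],[4.5,-0.45,11.6,0,0,0],[5.5,-0.45,11.6,0,0,0],[6.2,-0.45,11.6,0,0,0],[6.2,-0.45,11.6,0,0,0]]' 0
python3 - <<'E'
from h import *
s=robot.snapshot('wrist'); save(s,'w7')
to((60,-94,17),(71,-94,17))
E
```

```text
t: 10.05
ee_pos: [510.6, -122.4, 17.8]
tcp_rot: [3.129, 0.268, 0.001]
wrist_force: [-0.0, -0.4, -0.0]
opening: 42.9
t 10.1 now jig [-21.5 -94.2  17.6] F [ 0.9 -0.3 -0.4] open 42.8
(60, -94, 17) [ 8.15 -0.02  0.06] [0.001 0.    0.001]
(71, -94, 17) [ 9.25 -0.02  0.06] [0.001 0.    0.001]
```

View pics/w7.png

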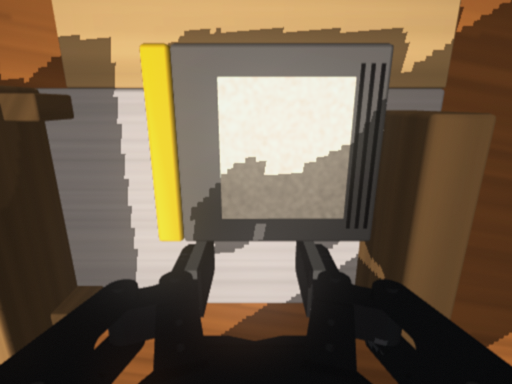

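The cartridge slides squarely, with its near edge at (270,240) against both fingertips and its far edge already over the apron seam. I continue.

```bash
python3 -m crank '[[0.7,0,0,0,0,0],[1.7,0,0,0,0,0],[2.7,0,0,0,0,0],[3.7,0,0,0,0,0],[4.7,0,0,0,0,0],[5.7,0,0,0,0,0],[6.7,0,0,0,0,0],[7.3,0,0,0,0,0],[7.6,0,0,0,0,0],[7.6,0,0,0,0,0]]' 0
python3 - <<'E'
from h import *
s=robot.snapshot('wrist'); save(s,'w8'); W=cloud(s); J=w2j(W); z=J[...,2]
m=((z>27)&(z<38)&(J[...,0]>50)&(J[...,0]<200)&(J[...,1]>-190)&(J[...,1]<0)).astype(np.uint8)
n,l,stt,_=cv2.connectedComponentsWithStats(m); i=1+stt[1:,4].argmax(); b=J[l==i]
print('cart',np.percentile(b,[1,50,99],axis=0).round(1), cv2.minAreaRect(b[:,:2].astype(np.float32)))
to((71,-94,17))
E
```

```text
t: 11.1
ee_pos: [585.6, -109.5, 17.8]
tcp_rot: [3.129, 0.268, 0.001]
wrist_force: [-1.2, 0.1, -0.2]
opening: 42.6
cart [[  64.9 -147.4   31.4]
 [ 113.4  -99.1   33.4]
 [ 149.3  -50.9   35.2]] ((100.13321685791016, -98.99948120117188), (100.05577850341797, 100.15167999267578), 89.91683959960938)
t 11.15 now jig [ 55.  -94.3  17.8] F [-0.8 -0.7  0.4] open 42.6
(71, -94, 17) [ 1.6  -0.03  0.08] [ 0.001 -0.001  0.001]
```

View pics/w8.png

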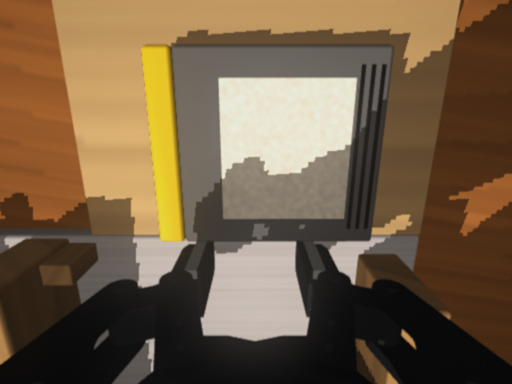

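```bash
python3 -m crank '[[0.7,0,0,0,0,0],[1.2,0,0,0,0,0],[1.6,0,0,0,0,0],[1.7,0,0,0,0,0],[1.7,0,0,0,0,0],[1.2,0,0,0,0,0],[0.5,0,0,0,0,0],[0.5,0,0,0,0,0],[-1,0,-5,0,0,0],[-4,0,-9,0,0,0],[-8,0,-14,0,0,0],[-12,0,-18,0,0,0],[-15,0,-20,0,0,0],[-15,0,-20,0,0,0],[-15,0,-20,0,0,0]]' 0
python3 - <<'E'
from h import *
to((71,-94,17))
for c in('wrist','top'):
    s=robot.snapshot(c); save(s,c+'9'); W=cloud(s); J=w2j(W); z=J[...,2]
    m=((z>27)&(z<38)&(J[...,0]>50)&(J[...,0]<200)&(J[...,1]>-190)&(J[...,1]<0)).astype(np.uint8)
    n,l,stt,_=cv2.connectedComponentsWithStats(m); i=1+stt[1:,4].argmax(); b=J[l==i]
    print(c,'cart',np.percentile(b,[1,50,99],axis=0).round(1), cv2.minAreaRect(b[:,:2].astype(np.float32)))
    m=(z>57)&(z<66)&(abs(J[...,0])<60)&(J[...,1]>-40)&(J[...,1]<35);b=J[m];print('jaw',np.percentile(b,[2,50,98],axis=0).round(1))
    m=(z>92)&(z<130)&(abs(J[...,0])<40)&(J[...,1]>40)&(J[...,1]<150);b=J[m];print('bar',len(b),np.percentile(b,[2,50,98],axis=0).round(1) if len(b) else '')
save({'img':cv2.resize(s['img'][100:250,200:460],None,fx=3,fy=3)},'top9c')
E
```

```text
t: 12.65
ee_pos: [437.5, -135.3, 219.3]
tcp_rot: [3.127, 0.265, 0.008]
wrist_force: [-0.1, 1.1, -0.5]
opening: 42.6
t 12.65 now jig [-95.1 -94.7 219.3] F [-0.1  1.1 -0.5] open 42.6
(71, -94, 17) [16.51 -0.17 20.31] [ 0.004 -0.005 -0.001]
wrist cart [[50.2 -8.2 27.9]
 [52.9 -6.3 37.1]
 [55.6 -0.7 37.9]] ((52.76856994628906, -4.125190734863281), (5.645148277282715, 8.192948341369629), 3.7650346755981445)
jaw [[-57.1   6.2  58.4]
 [  4.5  17.1  61.7]
 [ 56.7  29.2  63.3]]
bar 473 [[-29.7 102.3  92.1]
 [ -3.8 109.4 100.3]
 [  4.7 112.8 110. ]]
top cart [[  85.3 -146.7   29.1]
 [ 126.4  -97.7   34.3]
 [ 168.8  -48.7   37.7]] ((127.04087829589844, -98.19601440429688), (100.38961029052734, 85.38445281982422), 89.5536880493164)
jaw [[-55.9   7.9  58.8]
 [  1.2  19.3  62.3]
 [ 57.3  30.8  65.3]]
bar 129 [[-27.6 104.3  93.4]
 [  0.8 117.8 112.9]
 [ 28.9 125.7 116.5]]
```

View pics/wrist9.png

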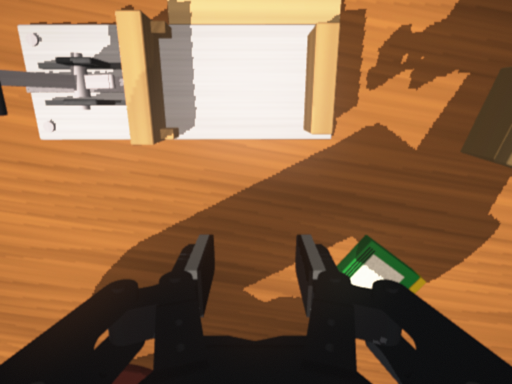

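View pics/top9c.png

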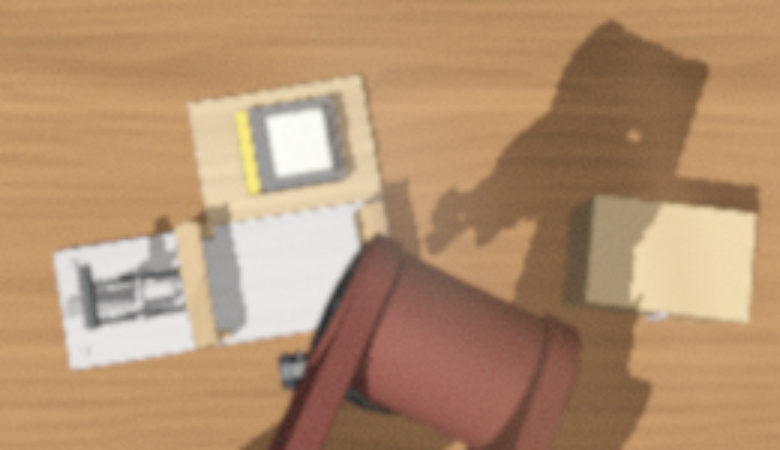

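The final top view shows the cartridge square and wholly on the apron at (293,145), the jaw open at (195,285) and the pawl bar flipped at (90,298). The robot is clear of everything, so I'm handing in.

```bash
python3 -c "
from h import *
print(robot.job_done())"
```

```text
the job is handed in; nothing more can be done
None
```

The cartridge is out of the clamp and rests wholly on the apron, and I handed the job in at about 12.8 s of the 50 s allowed. I flipped the pawl with the shut fingers and pushed the jaw back to its stop. Then I slid the cartridge out flat along the bed, pushing with two fingertips.

Last checks, measured just before handing in with the arm clear of everything:
- **Cartridge:** the top camera puts its centre at about jig (127, -98), within 0.5° of square. That leaves about 20 mm or more to every apron edge.
- **Jaw:** its inner face is at jig y of about 6, which is fully open. I felt about 8 N at the stop, and the jaw has not moved since.
- **Pawl:** the bar is at jig y of about 118 and z of about 110, so it is still flipped over.
- **Other things on the desk:** the robot did not touch them. The pine box looked unmoved in the final top view; I did not re-measure it or the others.

One check failed: in the last wrist picture the cartridge was out of view, so the search there picked up part of the jaw's lip. The cartridge's final position therefore comes from the top camera alone, which reads about 2 mm high in x and y compared with the wrist camera.

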